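# Clip the climate logger onto the orange-banded rack post

### The arm

A 6-joint arm with a two-finger parallel gripper is mounted at the origin on the work surface. World frame = base frame: x ahead of the robot, y to its left, z up, the work surface at z = 0. Lengths are in m, angles in rad, forces in N, time in s.
With the tool pointing down it reaches from about 0.3 to 0.775 m from the base axis. Payload 14.6 kg.
Tool frame: the origin (TCP) lies at the centre of the arm's flange, where the gripper is bolted on; the fingertips stand 199 mm ahead of it and the grasp point (between the pads) lies 180 mm ahead of it; z points along the fingers, y is the line along which they close (so a half turn about z gives the same grasp; the last joint's range is limited). The gripper opens to 94 mm and grips with 3 to 60 N. Pads are 16 mm wide; open, the fingers measure 119 mm over their backs; the gripper's body (75 mm by 177 mm) begins 78 mm behind the grasp point.
Start: joints at [-1.175, 0.3, 1.521, -0, 1.321, -0.067], TCP at [0.246, -0.492, 0.405] pointing down, gripper open.
Joint ranges: [-3.03, 3.03], [-0.79, 2.21], [0.23, 2.52], [-1.04, 4.18], [0, 3.07], [-2.55, 2.55]. Speed limits (rad/s): [2.22, 2.22, 2.57, 3.14, 3.14, 3.14].

### API

Orientations are given as [roll, pitch, yaw] about the fixed x, y, z axes, in that order (R = Rz(yaw) Ry(pitch) Rx(roll)).
In Python, from station import ctrl gives the robot as it stands. The module is installed in compiled form; this text tells all that it offers.
- The arm moves only by the tool servo_tool, never from a script. Its argument "motion" is a list of rows, each a list of 5 numbers: the closure, from 0 (fully open) to 1 (shut), then the shift along the world's x, y, z in cm, then the turn about the world's z in degrees. A call has 1 to 20 rows; each row is the pose to reach, as a shift and turn from the pose commanded when the call began; what a row does not reach only later rows make up. A row lasts 1/8 s, in which the tool goes at most 62.5 mm and 10.7 degrees, less where a joint would pass 70% of its speed; a pose out of reach is approached as far as the arm can. A call with a gripper value outside its range is refused whole. The fingers move at their own pace and stop on an object; "squeeze" is the grip in N (left out, the last holds). Time passes only in rows, so rows that repeat a pose let the fingers close. It gives the time, the measured TCP pose, the force, the opening and the grip force at its end, in the units of the state.
- ctrl.get_obs(): the state, without advancing time (a new reading comes with each control period).
- ctrl.camera(name): name is "scene" or "top" or "wrist"; returns a dict with "image" (384x512x3 uint8, red, green, blue), "fx", "fy", "cx", "cy" (pixels), "camera_from_world" (4x4, takes a point from world to camera coordinates); the wrist camera has in their place "hand_eye" (4x4, takes a point from camera to tool coordinates, whose origin is the TCP and whose axes are the flange's). Camera axes: x right, y up, looking along -z (the intrinsics and any distortion apply to the point x, -y, -z); pixel columns grow to the right and rows downward; lengths in m; the calibration is good to about 2 mm. A picture is of the moment at which its call begins: read the wrist's pose just before it. There is no depth.
- ctrl.hand_in(): hands the job in; it is judged then, once.
The state is a dict: "time_s": time; "qpos": joint angles; "joint_vel": joint speeds; "tau": joint torques, N m; "ee_pos": TCP position; "eef_rot": TCP orientation; "force": force on the tool from outside, world axes, zero at the start; "moment": the same for the moment, N m; "grip_width": finger opening in m; "grip_force": force on a finger pad.
Only numpy, scipy, OpenCV 4.12 (cv2) and the standard library are available. Lean on these libraries where they do the work, as an engineer would, in place of code of your own. Each camera call takes 0.05 s, during which the arm holds its last target. There are 200 camera calls.

### The job

The climate logger on its sprung clamp lies with its handles tucked under the low bench shelf. Draw it out, lay it flat on the bench well clear of the shelf and let go; then take it by its handles, squeeze them so that the jaws open, lift it and clip it level onto the post with the orange band, at the height of the band, with the post in the hollow of the jaws. Leave the blue punnet, the spray bottle and the white beaker where they are.

Things in the scene. Friction and masses are not known exactly. Their poses are not given: they have to be found in the camera images.
- clamp_hinge (a point): Hinge pin of the spring clamp (two levers like a big clothes peg, grey and yellow), lying flat: 143 mm long, 66 wide at the handle ends, 32 thick, about 120 g. Point is 16 mm above the underside. x points along the clamp to the jaws, z up along the hinge. The frame is the grey (-y) lever's, which turns by half the jaw angle from the clamp's middle line.
- clamp_nose (a point): Middle of the closed jaws, 48 mm ahead of clamp_hinge, 16 mm above the underside: the pocket that the post goes into, a hollow between two V-shaped jaws. The outside of the nose is flat for 22 mm and 30 mm wide across y. The jaws' tips are 67 mm ahead of the hinge.
- clamp_handles (a point): Middle between the two handle paddles, 55 mm behind clamp_hinge, 16 mm above the underside. The paddles run from 35 to 75 mm behind the hinge; across their outsides (y) they measure 58 mm here at rest, about 26 mm fully squeezed. As they are squeezed the paddles swing back, so fingers gripping here push the hinge about 6 mm further ahead of them.
- jaw (a joint): Angle between the two levers in rad: 0 at rest with the jaws closed, 0.62 at the stop with the handles fully squeezed. Spring 1.2 N m/rad preloaded by 0.4 rad: squeezing the handles takes about 9 N to begin and 22 N at the stop. The jaw tips then stand about 40 mm apart; 0.13 to 0.19 when the jaws grip a post.
- shelf: Low galvanised bench shelf, fixed, 150 mm deep (x) by 260 mm (y); top face 64 mm, underside 56 mm above the bench; legs at its corners, two boxes on its rear half up to 109 mm. Origin on the bench below its middle; its open front edge is at x = -75 mm and faces -x, the clamp's nose sticking out there and its handles beneath.
- orange_band (a point): Middle of the orange band on an upright round galvanised post, 18 mm thick, fixed, 170 mm high from the bench. The band is 50 mm tall, its middle 110 mm above the bench. The post stands on the robot's side of a harvest stand and is one of two; jaws can be pushed onto it level from the robot's side.
- blue_band (a point): Same on the other post, with a blue band: not the one to use.
- post_orange: The post with the orange band; origin on its axis at the bench.
- stand: Fixed harvest stand: plate 240 x 340 mm, top 34 mm above the bench, with a white grow block with mushrooms up to 180 mm. x points away from the robot. Origin on the bench, 100 mm (x) behind the line of the posts; plate from x = -100 to 140 mm, block from -5 to 125 mm.
- logger: The clamp with its logger as a whole; origin on the hinge axis at the underside, axes as clamp_hinge. The logger is a white box 36 x 30 mm on top of the hinge, rising to 47 mm above the underside.
- punnet: Bystander: loose blue open box 120 x 170 x 55 mm, origin under its middle.
- spray: Bystander: loose white bottle, 64 mm thick, 150 mm tall, origin under its middle.
- beaker: Bystander: loose white cup, 72 mm thick, 80 mm tall, origin under its middle.

How it is judged:
By the outcome, as a careful person would: the job done as asked, in the order asked, and still so for the second after the job is handed in, with the robot touching nothing.
It also fails if it takes over 48 s, if anything falls off the work surface, if the arm or the gripper's body presses on something with over 40 N, if the wrist force passes 120 N, or if a joint passes its speed limit or range.

## Working session

There is one attempt and no reset: what is moved stays moved. The work goes in short steps, Python scripts to look and compute and a tool call to move; the robot and the scene stay as the last step left them, time stands still between calls to the robot, and variables do not carry over. Pictures are saved under pics/ and viewed, at most 10 in all, crops included, and the job is handed in when it is done.

Besides the shell and the picture viewer there is one more tool, called after ">>>" as name(argument=value, ...) on one line, values as JSON. servo_tool: Moves the arm, as the interface text tells. Its arguments: {"type":"object","properties":{"motion":{"type":"array","items":{"type":"array","items":{"type":"number"}}},"squeeze":{"type":"number"}},"required":["motion"]}

```bash
mkdir -p pics; cat > h.py <<'E'
import numpy as np, cv2
from station import ctrl
from scipy.spatial.transform import Rotation as R
def cam(name):
    o=ctrl.get_obs(); c=ctrl.camera(name)
    if name=="wrist":
        T=np.eye(4); r=np.array(o["eef_rot"])
        T[:3,:3]=R.from_euler('xyz',r).as_matrix() if r.size==3 else r.reshape(3,3)
        T[:3,3]=o["ee_pos"]; c["wfc"]=T@np.array(c["hand_eye"])
    else: c["wfc"]=np.linalg.inv(c["camera_from_world"])
    return c
def ray(c,u,v):
    d=np.array([(u-c["cx"])/c["fx"],-(v-c["cy"])/c["fy"],-1]); return c["wfc"][:3,3],c["wfc"][:3,:3]@d
def onz(c,u,v,z):
    p,d=ray(c,u,v); return p+d*(z-p[2])/d[2]
def proj(c,P):
    q=np.linalg.inv(c["wfc"])@np.append(P,1); return c["cx"]+c["fx"]*q[0]/-q[2], c["cy"]-c["fy"]*q[1]/-q[2]
def save(c,fn,s=1.5): cv2.imwrite("pics/"+fn,cv2.resize(c["image"][:,:,::-1],None,fx=s,fy=s))
E
python3 - <<'E'
from h import *
print({k:np.round(v,3) for k,v in ctrl.get_obs().items()})
for n in("top","scene"):
    c=cam(n); print(n,c.keys(),c["wfc"].round(3)); save(c,n+"0.png"); np.save(n+"0.npy",c)
E
```

```text
{'time_s': np.float64(0.0), 'qpos': array([-1.175,  0.3  ,  1.522, -0.   ,  1.321, -0.067]), 'joint_vel': array([ 0.   , -0.   , -0.001,  0.   , -0.002,  0.002]), 'tau': array([-0.0000e+00, -5.3180e+01, -3.5274e+01,  7.1000e-02,  2.4000e-02,
       -0.0000e+00]), 'ee_pos': array([ 0.246, -0.492,  0.404]), 'eef_rot': array([-3.14 , -0.   ,  0.463]), 'force': array([ 0.191,  0.215, -0.189]), 'moment': array([ 0.001,  0.003, -0.047]), 'grip_force': np.float64(0.0), 'grip_width': np.float64(0.094)}
top dict_keys(['image', 'fx', 'fy', 'cx', 'cy', 'camera_from_world', 'wfc']) [[ 0.011  0.999 -0.041  0.518]
 [-0.999  0.012  0.033  0.05 ]
 [ 0.034  0.041  0.999  1.014]
 [ 0.     0.     0.     1.   ]]
scene dict_keys(['image', 'fx', 'fy', 'cx', 'cy', 'camera_from_world', 'wfc']) [[ 0.77  -0.521  0.368  0.991]
 [ 0.638  0.625 -0.45  -0.474]
 [ 0.004  0.581  0.814  1.019]
 [ 0.     0.     0.     1.   ]]
```

View pics/top0.png

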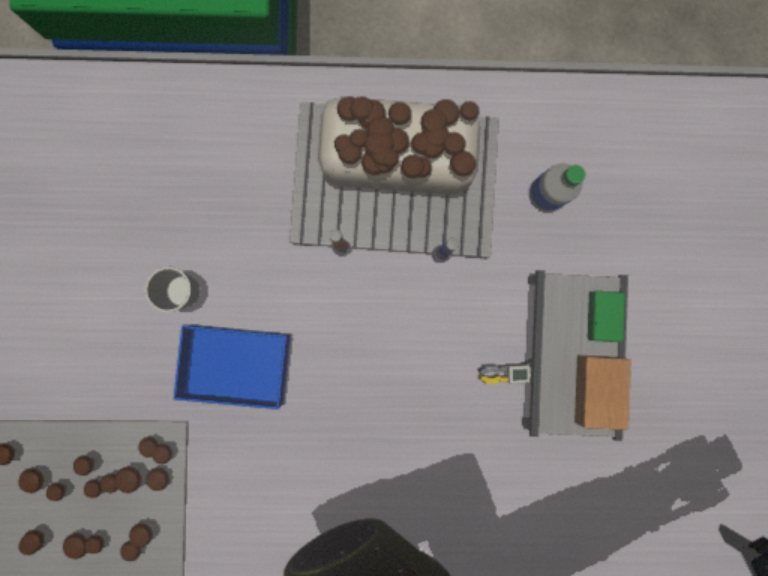

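View pics/scene0.png

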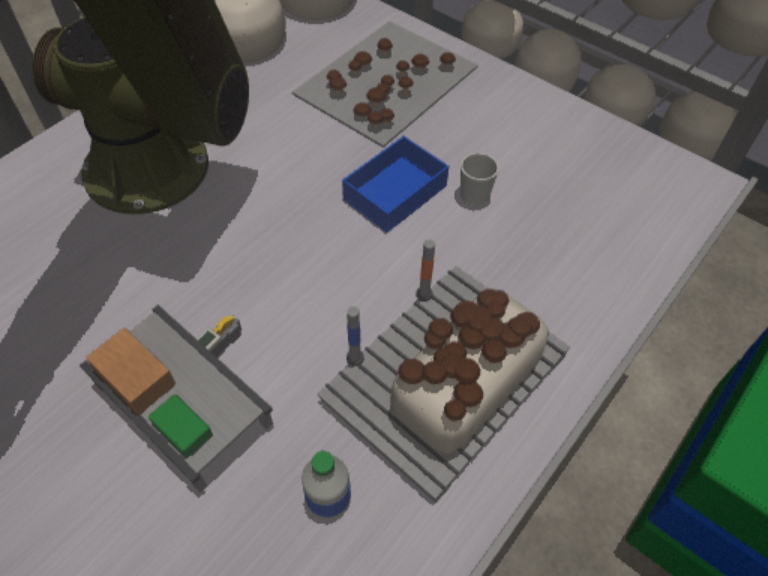

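The top view shows the clamp nose at about (490,374), the logger box at (519,375) and the shelf front edge at column 537. The orange post's top is at (336,235) and the blue post is to its right. In the scene view the orange post's top is at (429,243).

```bash
python3 - <<'E'
from h import *
t=np.load("top0.npy",allow_pickle=True).item(); s=np.load("scene0.npy",allow_pickle=True).item()
f=lambda c,u,v,z:onz(c,u/1.5,v/1.5,z).round(4)
print("box",f(t,519,375,.047),"nose",f(t,493,374,.032),"tip",f(t,479,373,.02))
print("shelf front",f(t,537,272,.064),f(t,533,436,.064), "rear",f(t,628,276,.064),f(t,622,436,.064))
print("post top t",f(t,336,235,.17),"s",f(s,429,243,.17),"blue t",f(t,447,240,.17),"s",f(s,353,311,.17))
print("stand front corners",f(t,291,243,.034),f(t,490,257,.034))
for n,c in(("t",t),("s",s)):
    hsv=cv2.cvtColor(c["image"],cv2.COLOR_RGB2HSV)
    m=cv2.inRange(hsv,(18,120,80),(32,255,255)); k,l,st,ce=cv2.connectedComponentsWithStats(m)
    print(n,"yellow",[(st[i].tolist(),f(c,*(ce[i]*1.5),.025)) for i in range(1,k) if st[i][4]>8])
    m=cv2.inRange(hsv,(5,150,100),(14,255,255)); k,l,st,ce=cv2.connectedComponentsWithStats(m)
    print(n,"orange",[(st[i].tolist(),f(c,*(ce[i]*1.5),.11)) for i in range(1,k) if st[i][4]>8])
print("punnet",f(t,181,325,.055),f(t,291,334,.055),f(t,279,408,.055),"beaker",f(t,170,288,.08),"spray",f(t,574,174,.15))
E
```

```text
box [ 0.414  -0.2066  0.047 ] nose [ 0.4138 -0.1667  0.032 ] tip [ 0.414  -0.1454  0.02  ]
shelf front [ 0.5838 -0.2317  0.064 ] [ 0.3179 -0.2251  0.064 ] rear [ 0.5791 -0.3828  0.064 ] [ 0.3184 -0.3711  0.064 ]
post top t [0.6262 0.0921 0.17  ] s [0.6275 0.096  0.17  ] blue t [ 0.6213 -0.0686  0.17  ] s [ 0.6188 -0.074   0.17  ]
stand front corners [0.6291 0.1737 0.034 ] [ 0.6102 -0.1606  0.034 ]
t yellow [([320, 251, 19, 5, 69], array([ 0.4046, -0.1685,  0.025 ]))]
t orange []
s yellow [([142, 210, 14, 13, 82], array([ 0.4057, -0.1635,  0.025 ]))]
s orange []
punnet [0.4914 0.3454 0.055 ] [0.4785 0.1685 0.055 ] [0.3593 0.1858 0.055 ] beaker [0.55   0.3562 0.08  ] spray [ 0.7261 -0.2624  0.15  ]
```

>>> servo_tool(motion=[[0,2,4,0,8],[0,4.2,8.3,0,16],[0,6.3,12.5,0,24],[0,8.4,16.7,0,32],[0,10.5,20.8,0,40],[0,12.6,25,0,48],[0,14.7,29.2,-3,56],[0,16.8,33.4,-6,63.5],[0,16.8,33.4,-6,63.5],[0,16.8,33.4,-6,63.5]], squeeze=20)

```text
time_s: 1.35
ee_pos: [0.4136, -0.1584, 0.345]
eef_rot: [3.141, 0.0, 1.57]
force: [-0.3, -0.2, -0.1]
grip_width: 0.0942
grip_force: 0.0
```

```bash
python3 - <<'E'
from h import *
o=ctrl.get_obs(); print(o["time_s"],np.round(o["ee_pos"],4),np.round(o["eef_rot"],3))
c=cam("wrist"); save(c,"w1.png"); np.save("w1.npy",c); print(c["wfc"].round(3))
E
```

```text
1.35 [ 0.4136 -0.1584  0.345 ] [3.141 0.    1.57 ]
[[ 1.     0.002 -0.001  0.414]
 [-0.001  0.972  0.234 -0.091]
 [ 0.001 -0.234  0.972  0.325]
 [ 0.     0.     0.     1.   ]]
```

View pics/w1.png

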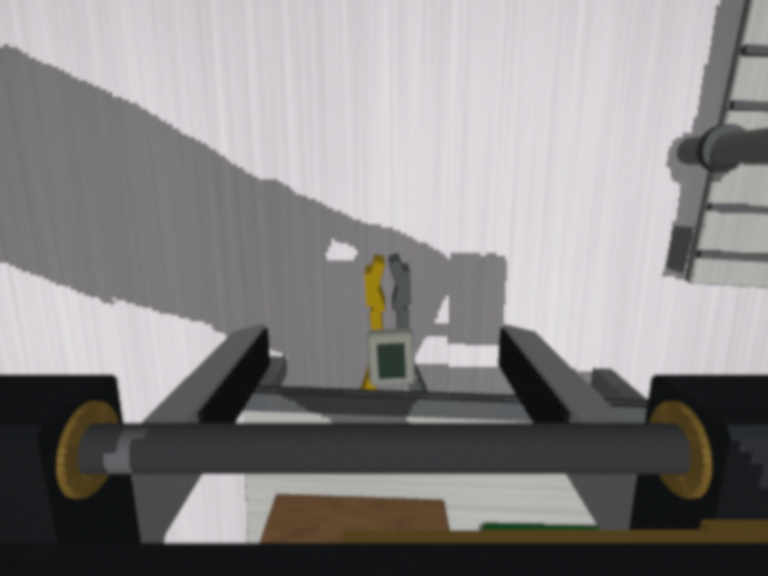

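The wrist view shows the jaw tips at about (387,256), the nose at (388,285) and the logger box centre at (391,356). The clamp lies nearly along +y.

```bash
python3 - <<'E'
from h import *
c=np.load("w1.npy",allow_pickle=True).item()
f=lambda u,v,z:onz(c,u/1.5,v/1.5,z).round(4)
print("tips",f(387,256,.028),"nose",f(388,285,.03),"box",f(391,358,.047),"boxfront",f(390,331,.047),"shelf edge",f(390,391,.064))
print("nose edges",f(365,285,.03),f(411,285,.03))
E
```

```text
tips [ 0.4166 -0.1415  0.028 ] nose [ 0.4172 -0.1603  0.03  ] box [ 0.419  -0.2044  0.047 ] boxfront [ 0.4183 -0.1862  0.047 ] shelf edge [ 0.4181 -0.219   0.064 ]
nose edges [ 0.4022 -0.1603  0.03  ] [ 0.4322 -0.1604  0.03  ]
```

>>> servo_tool(motion=[[0,0.35,-0.1,-4,2],[0,0.35,-0.1,-8,2],[0,0.35,-0.1,-12,2],[0,0.35,-0.1,-14.2,2],[0,0.35,-0.1,-14.2,2],[0.3,0.35,-0.1,-14.2,2],[0.6,0.35,-0.1,-14.2,2],[1,0.35,-0.1,-14.2,2],[1,0.35,-0.1,-14.2,2],[1,0.35,-0.1,-14.2,2],[1,0.35,-0.1,-14.2,2]], squeeze=20)

```text
time_s: 2.78
ee_pos: [0.4171, -0.1591, 0.2026]
eef_rot: [-3.142, -0.0, 1.606]
force: [-0.3, -0.1, 0.2]
grip_width: 0.037
grip_force: 0.0
```

>>> servo_tool(motion=[[1,0,0,0,0],[1,0,0,0,0],[1,0,0,0,0],[1,0,0,0,0]])

```text
time_s: 3.28
ee_pos: [0.417, -0.1591, 0.2026]
eef_rot: [-3.142, -0.0, 1.606]
force: [0.9, -0.5, 0.9]
grip_width: 0.0298
grip_force: 20.0
```

>>> servo_tool(motion=[[1,0,1,0.1,0],[1,0,3,0.2,0],[1,0,5.5,0.2,0],[1,0,8,0.2,0],[1,0,10.5,0.2,0],[1,0,12.5,0.3,0],[1,1,13,0.6,-9],[1,2,13.5,1,-18],[1,3,14,1,-27],[1,4,14.5,1,-36],[1,5,15,1,-45],[1,6,15.5,1,-54],[1,7,16,1,-63],[1,8,16,1,-72],[1,8,16,1,-81],[1,8,16,1,-90],[1,8,16,0.6,-95],[1,8,16,0.2,-95],[1,8,16,0,-95],[1,8,16,0,-95]])

```text
time_s: 5.78
ee_pos: [0.497, 0.001, 0.2026]
eef_rot: [-3.142, 0.0, -0.05]
force: [-0.3, 0.2, -1.5]
grip_width: 0.0294
grip_force: 20.0
```

```bash
python3 - <<'E'
from h import *
c=cam("top"); cv2.imwrite("pics/t2.png",cv2.resize(c["image"][100:300,130:440,::-1],None,fx=2.5,fy=2.5))
E
```

```text
(no output)
```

View pics/t2.png

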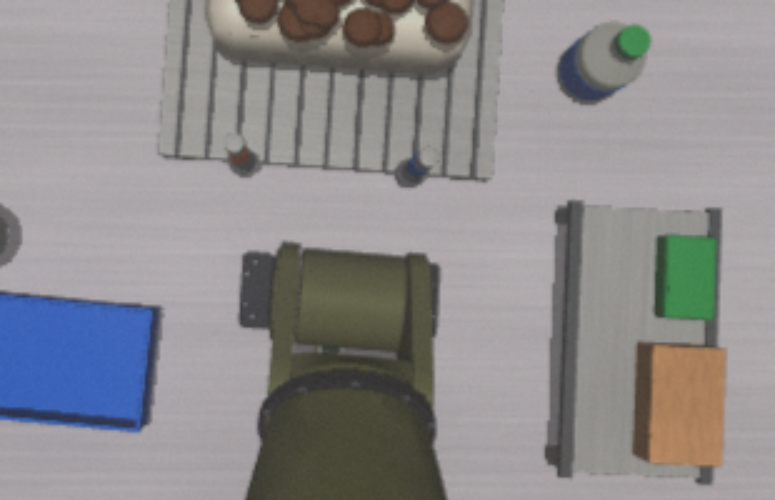

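The arm hides the clamp. The punnet, bottle and shelf look unmoved. I'll release, rise and back off to look.

>>> servo_tool(motion=[[0.8,0,0,0,0],[0.4,0,0,0,0],[0,0,0,0,0],[0,0,0,0,0],[0,0,0,0,0],[0,0,0,0,0],[0,0,0,1,0],[0,0,0,4,0],[0,0,0,9,0],[0,-4,0,14,0],[0,-8,0,14,0],[0,-11,0,14,0],[0,-11,0,14,0],[0,-11,0,14,0]])

```text
time_s: 7.58
ee_pos: [0.3875, 0.0008, 0.3433]
eef_rot: [3.142, -0.001, -0.052]
force: [0.6, 0.1, 0.3]
grip_width: 0.0939
grip_force: 0.0
```

```bash
python3 - <<'E'
from h import *
o=ctrl.get_obs(); print(o["time_s"],np.round(o["ee_pos"],4),np.round(o["eef_rot"],3))
c=cam("wrist"); save(c,"w3.png"); np.save("w3.npy",c)
E
```

```text
7.575 [0.3875 0.0008 0.3433] [ 3.142e+00 -1.000e-03 -5.200e-02]
```

View pics/w3.png

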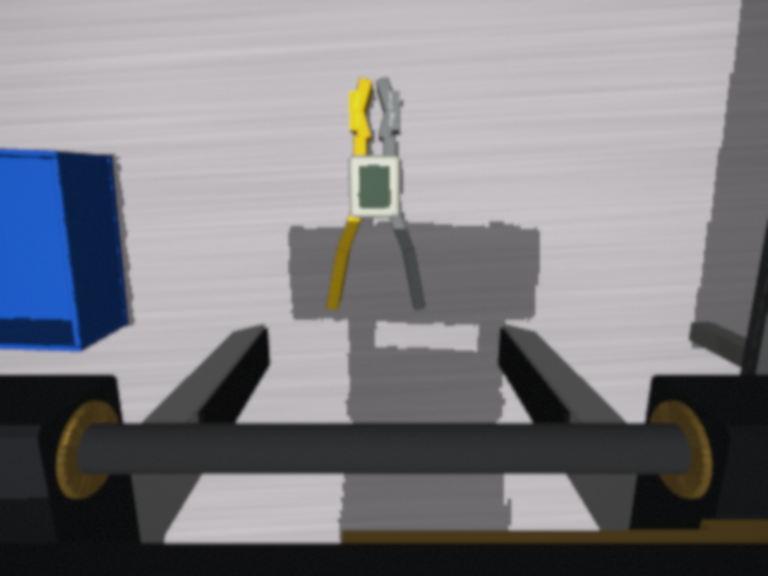

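The clamp lies flat with its jaws at (375,105), box centre at (375,186) and handle ends at (334,305) and (418,305). It is well clear of both the shelf and the punnet.

```bash
python3 - <<'E'
from h import *
c=np.load("w3.npy",allow_pickle=True).item()
f=lambda u,v,z:onz(c,u/1.5,v/1.5,z).round(4)
b=f(375,186,.047);t=f(375,79,.025);a=f(333,304,.03);d=f(419,304,.03)
print("box",b,"tips",t,"ends",a,d,"boxcorners mid",f(375,156,.047),f(375,216,.047))
m=(a+d)/2; print("yaw",np.degrees(np.arctan2(*(t-m)[[1,0]])),"mid",m)
E
```

```text
box [0.4507 0.0022 0.047 ] tips [ 0.5127 -0.001   0.025 ] ends [0.3763 0.0344 0.03  ] [ 0.3733 -0.022   0.03  ] boxcorners mid [0.4675 0.0012 0.047 ] [0.4334 0.0032 0.047 ]
yaw -2.988798864217693 mid [0.3748 0.0062 0.03  ]
```

>>> servo_tool(motion=[[0,0.7,0.45,-4,0],[0,0.7,0.45,-9,0],[0,0.7,0.45,-12.5,0],[0,0.7,0.45,-14.15,0],[0,0.7,0.45,-14.15,0],[0.4,0.7,0.45,-14.15,0],[0.7,0.7,0.45,-14.15,0],[1,0.7,0.45,-14.15,0],[1,0.7,0.45,-14.15,0],[1,0.7,0.45,-14.15,0],[1,0.7,0.45,-14.15,0],[1,0.7,0.45,-14.15,0],[1,0.7,0.45,-14.15,0],[1,0.7,0.45,-14.15,0],[1,0.7,0.45,-14.15,0],[1,0.7,0.45,-14.15,0],[1,0.7,0.45,-14.15,0]], squeeze=40)

```text
time_s: 9.75
ee_pos: [0.3941, 0.0053, 0.2012]
eef_rot: [3.142, -0.0, -0.052]
force: [-0.2, -0.9, 3.6]
grip_width: 0.0228
grip_force: 39.7
```

>>> servo_tool(motion=[[1,0,0,0.5,0],[1,0,0,2,0],[1,0,0,4.5,0],[1,0,0,7,0],[1,0,0,9,0],[1,1,2,9.4,0],[1,2.5,4.5,9.4,0],[1,4,7,9.4,0],[1,5.5,9,9.4,0],[1,6.5,9.7,9.4,0],[1,6.5,9.7,9.4,0],[1,6.5,9.7,9.4,0]])

```text
time_s: 11.25
ee_pos: [0.4587, 0.1018, 0.2951]
eef_rot: [3.141, 0.001, -0.053]
force: [-1.1, 0.4, -1.9]
grip_width: 0.0232
grip_force: 39.7
```

```bash
python3 - <<'E'
from h import *
o=ctrl.get_obs(); print(o["time_s"],np.round(o["ee_pos"],4),np.round(o["eef_rot"],3))
for n in("wrist","scene","top"):
    c=cam(n); np.save(n+"4.npy",c)
    if n=="wrist": save(c,"w4.png")
    if n=="scene": cv2.imwrite("pics/s4.png",cv2.resize(c["image"][130:260,180:340,::-1],None,fx=4,fy=4))
E
```

```text
11.25 [0.4587 0.1018 0.2951] [ 3.141e+00  1.000e-03 -5.300e-02]
```

View pics/w4.png

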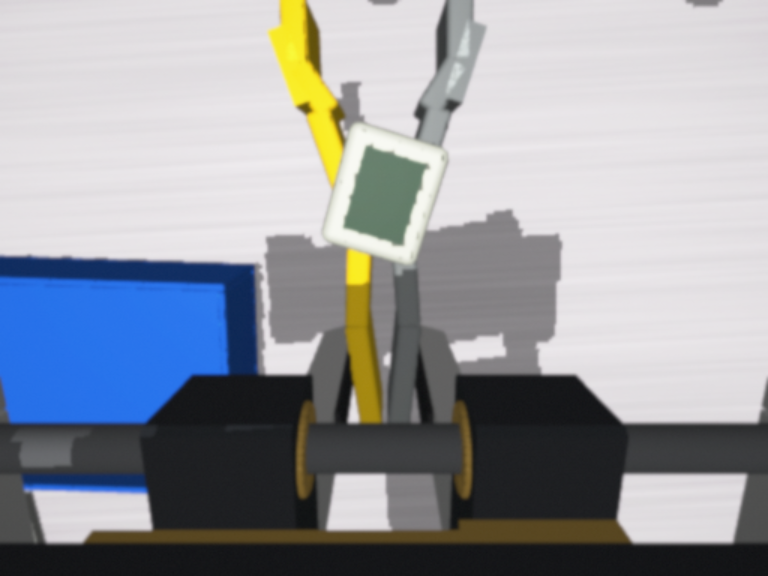

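View pics/s4.png

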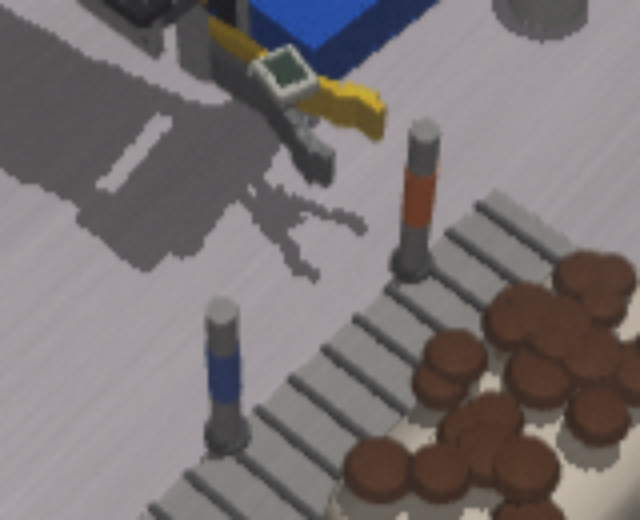

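The jaws stand wide open and the clamp looks roughly level. In the scene crop the post top is at (425,128) and its band centre at (419,200).

```bash
python3 - <<'E'
from h import *
w=np.load("wrist4.npy",allow_pickle=True).item(); s=np.load("scene4.npy",allow_pickle=True).item(); t=np.load("top0.npy",allow_pickle=True).item()
sc=lambda u,v,z:onz(s,180+u/4,130+v/4,z).round(4)
print("post: top",sc(425,128,.17),"band",sc(419,200,.11),"band top/bot",sc(421.5,172,.135),sc(417,228,.085),"topcam",onz(t,336/1.5,236/1.5,.17).round(4))
f=lambda u,v,z:onz(w,u/1.5,v/1.5,z).round(4)
# lid corners wrist (planar pose for level)
px=np.array([[362,123],[447,153],[410,263],[323,235]],float)/1.5
K=np.array([[w["fx"],0,w["cx"]],[0,w["fy"],w["cy"]],[0,0,1]])
ob=np.array([[.018,.015,0],[.018,-.015,0],[-.018,-.015,0],[-.018,.015,0]])
F=np.diag([1,-1,-1])
n,rs,ts,e=cv2.solvePnPGeneric(ob,px,K,None,flags=cv2.SOLVEPNP_IPPE)
for r,tt,ee in zip(rs,ts,e):
    Rw=w["wfc"][:3,:3]@F@cv2.Rodrigues(r)[0]; P=w["wfc"][:3,:3]@F@tt.ravel()+w["wfc"][:3,3]
    print("lid",P.round(4),"normal",Rw[:,2].round(3),"xdir",Rw[:,0].round(3),ee)
# jaws in wrist at z of upper face
for v in(10,60,100):print(v,f([284,272,295][[10,60,100].index(v)],v,.126),f([474,478,455][[10,60,100].index(v)],v,.126))
# scene corner tips
print("scene tips yellow",sc(380,105,.126),"grey",sc(328,155,.126), "box",sc(283,70,.141))
E
```

```text
post: top [0.628  0.0964 0.17  ] band [0.633  0.0902 0.11  ] band top/bot [0.6315 0.092  0.135 ] [0.6351 0.0879 0.085 ] topcam [0.6248 0.0921 0.17  ]
lid [0.5207 0.0972 0.1276] normal [-0.132 -0.289  0.948] xdir [ 0.926 -0.378  0.014] [1.10550809]
lid [0.5212 0.098  0.1276] normal [0.198 0.295 0.935] xdir [ 0.922 -0.378 -0.076] [1.2087825]
10 [0.5748 0.1241 0.126 ] [0.5719 0.0692 0.126 ]
60 [0.5618 0.129  0.126 ] [0.5585 0.0681 0.126 ]
100 [0.5504 0.1233 0.126 ] [0.5478 0.0751 0.126 ]
scene tips yellow [0.5769 0.1226 0.126 ] grey [0.5767 0.0718 0.126 ] box [0.5211 0.0962 0.141 ]
```

```bash
python3 - <<'E'
from h import *
w=np.load("wrist4.npy",allow_pickle=True).item(); s=np.load("scene4.npy",allow_pickle=True).item()
def tri(r1,r2):
    (p,d),(q,e)=r1,r2; a,b=np.linalg.lstsq(np.c_[d,-e],q-p,rcond=None)[0]; A=p+a*d;B=q+b*e
    return ((A+B)/2).round(4),np.linalg.norm(A-B).round(4)
hs=lambda c:cv2.cvtColor(c["image"],cv2.COLOR_RGB2HSV)
def screen(c,x0,y0,x1,y1):
    h=hs(c)[y0:y1,x0:x1]; m=cv2.inRange(h,(60,50,30),(100,255,200)); k,l,st,ce=cv2.connectedComponentsWithStats(m)
    i=1+np.argmax(st[1:,4]); return ce[i]+[x0,y0],st[i]
a,sa=screen(w,200,70,310,190); b,sb=screen(s,235,138,270,160); print(a*1.5,sa,(b-[180,130])*4,sb)
print("screen centre",tri(ray(w,*a),ray(s,*b)))
for n,uw,us in(("grey outer knee top",(486,27),(305,148)),("yellow knee inner (306,108)",(337,105),(310,92))):
    print(n,tri(ray(w,uw[0]/1.5,uw[1]/1.5),ray(s,180+us[0]/4,130+us[1]/4)))
h=cv2.cvtColor(s["image"],cv2.COLOR_RGB2HSV); print(h[180,284],h[175,285])
for P in((.576,.1226,.126),(.576,.1226,.094),(.576,.0718,.126),(.576,.0718,.094)):
    u,v=proj(s,P); print(P,((u-180)*4,(v-130)*4))
E
```

```text
Traceback (most recent call last):
ValueError: attempt to get argmax of an empty sequence
```

```bash
python3 - <<'E'
from h import *
w=np.load("wrist4.npy",allow_pickle=True).item(); s=np.load("scene4.npy",allow_pickle=True).item()
def tri(r1,r2):
    (p,d),(q,e)=r1,r2; a,b=np.linalg.lstsq(np.c_[d,-e],q-p,rcond=None)[0]; A=p+a*d;B=q+b*e
    return ((A+B)/2).round(4),np.linalg.norm(A-B).round(4)
for n,uw,us in(("screen",(387,196),(287,68)),("lid front-left",(362,123),(290,44)),("lid front-right",(447,153),(318,76)),("lid rear right",(410,263),(283,104)),("lid rear left",(323,235),(250,66))):
    print(n,tri(ray(w,uw[0]/1.5,uw[1]/1.5),ray(s,180+us[0]/4,130+us[1]/4)))
for P in((.576,.1226,.126),(.576,.1226,.094),(.576,.0718,.126),(.576,.0718,.094)):
    u,v=proj(s,P); print(P,((u-180)*4,(v-130)*4))
E
```

```text
screen (array([0.5219, 0.0977, 0.1423]), np.float64(0.0018))
lid front-left (array([0.5332, 0.0973, 0.1747]), np.float64(0.0121))
lid front-right (array([0.5403, 0.0886, 0.1586]), np.float64(0.0221))
lid rear right (array([0.5061, 0.0952, 0.1032]), np.float64(0.0256))
lid rear left (array([0.4982, 0.1113, 0.1141]), np.float64(0.0259))
(0.576, 0.1226, 0.126) (np.float64(378.8295822809873), np.float64(104.2641063946702))
(0.576, 0.1226, 0.094) (np.float64(376.56137830485864), np.float64(136.27669862050527))
(0.576, 0.0718, 0.126) (np.float64(327.11358464826776), np.float64(154.49254761223062))
(0.576, 0.0718, 0.094) (np.float64(325.97105240793076), np.float64(186.0034452392082))
```

Triangulated, the screen centre is at z 0.142 (0.141 expected), so the clamp is level and at band height. The hinge is at x ≈ 0.5215 and needs about +5.6 cm forward, with a 1 mm shift in y.

>>> servo_tool(motion=[[1,0.5,-0.1,0,0],[1,1.5,-0.15,0,0],[1,2.5,-0.15,0,0],[1,3.5,-0.15,0,0],[1,4.3,-0.15,0,0],[1,4.8,-0.15,0,0],[1,5.1,-0.15,0,0],[1,5.4,-0.15,0,0],[1,5.4,-0.15,0,0],[1,5.4,-0.15,0,0]])

```text
time_s: 12.65
ee_pos: [0.5129, 0.1009, 0.2952]
eef_rot: [-3.142, 0.0, -0.052]
force: [0.3, 0.6, -1.4]
grip_width: 0.0231
grip_force: 39.7
```

```bash
python3 - <<'E'
from h import *
a=cam("scene"); b=cam("top")
A=cv2.resize(a["image"][110:210,220:320],None,fx=4,fy=4,interpolation=2); B=cv2.resize(b["image"][120:220,180:280],None,fx=4,fy=4,interpolation=2)
cv2.imwrite("pics/s5.png",np.hstack([A,B])[:,:,::-1]); np.save("scene5.npy",a)
E
```

```text
(no output)
```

View pics/s5.png

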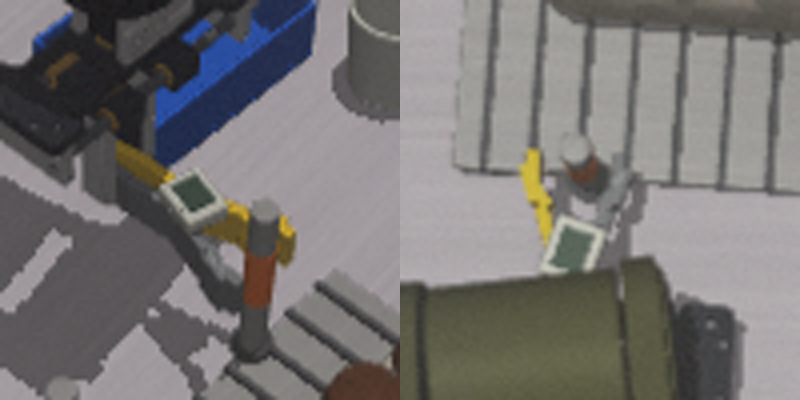

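The post stands between the open jaws, centred. Now I'll check the depth.

```bash
python3 - <<'E'
from h import *
t=np.load("top0.npy",allow_pickle=True).item(); s=np.load("scene5.npy",allow_pickle=True).item()
f=lambda u,v,z:onz(t,180+(u-400)/4,120+v/4,z).round(4)
print("hinge",f(574,247,.141),"post",f(577,147,.17),"tips",f(532,150,.126),f(620,155,.126))
g=lambda u,v,z:onz(s,220+u/4,110+v/4,z).round(4)
print("scene hinge",g(193,194,.141),"post",g(265,208,.17),"base",g(252,345,.0))
E
```

```text
hinge [0.5737 0.0939 0.141 ] post [0.626  0.0916 0.17  ] tips [0.6296 0.1193 0.126 ] [0.6274 0.0693 0.126 ]
scene hinge [0.5756 0.0966 0.141 ] post [0.628  0.0964 0.17  ] base [0.6184 0.1131 0.    ]
```

>>> servo_tool(motion=[[1,0.2,0,0,0],[1,0.4,0,0,0],[1,0.4,0,0,0],[0.72,0.4,0,0,0],[0.68,0.5,0,0,0],[0.64,0.55,0,0,0],[0.6,0.65,0,0,0],[0.56,0.7,0,0,0],[0.52,0.8,0,0,0],[0.48,0.85,0,0,0],[0.45,0.85,0,0,0],[0.43,0.85,0,0,0],[0.43,0.85,0,0,0]])

```text
time_s: 14.38
ee_pos: [0.5215, 0.1009, 0.2952]
eef_rot: [-3.142, -0.0, -0.052]
force: [0.7, 0.2, 0.3]
grip_width: 0.0529
grip_force: 0.0
```

```bash
python3 - <<'E'
from h import *
a=cam("scene"); b=cam("top")
A=cv2.resize(a["image"][110:210,220:320],None,fx=4,fy=4,interpolation=2); B=cv2.resize(b["image"][120:220,180:280],None,fx=4,fy=4,interpolation=2)
cv2.imwrite("pics/s6.png",np.hstack([A,B])[:,:,::-1])
E
```

```text
(no output)
```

View pics/s6.png

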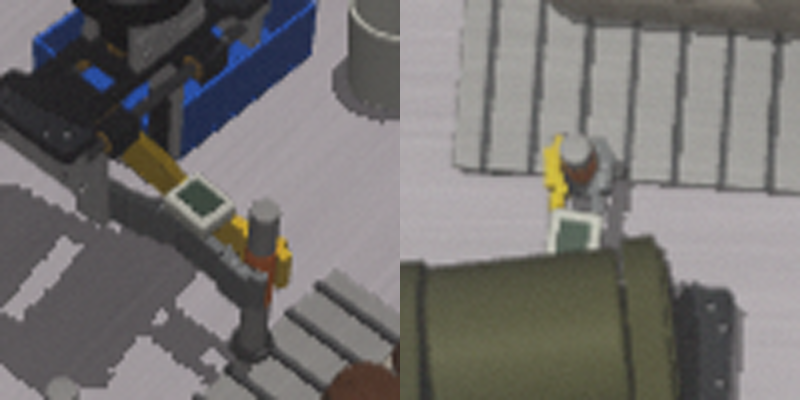

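The jaws have closed on the post at the band, with the post in the hollow. I'll open fully and retreat up and back.

>>> servo_tool(motion=[[0.3,0,0,0,0],[0.15,0,0,0,0],[0,0,0,0,0],[0,0,0,0,0],[0,0,0,0,0],[0,0,0,0,0],[0,0,0,1,0],[0,0,0,3,0],[0,0,0,6,0],[0,-1,0,9,0],[0,-4,-2,12,0],[0,-8,-4,12,0],[0,-12,-6,12,0],[0,-16,-8,12,0],[0,-16,-8,12,0],[0,-16,-8,12,0]])

```text
time_s: 16.48
ee_pos: [0.3618, 0.0209, 0.4158]
eef_rot: [-3.141, -0.001, -0.052]
force: [-0.0, -0.0, -0.3]
grip_width: 0.0941
grip_force: 0.0
```

```bash
python3 - <<'E'
from h import *
a=cam("scene"); b=cam("top")
A=cv2.resize(a["image"][110:210,220:320],None,fx=4,fy=4,interpolation=2); B=cv2.resize(b["image"][120:220,180:280],None,fx=4,fy=4,interpolation=2)
cv2.imwrite("pics/s7.png",np.hstack([A,B])[:,:,::-1])
E
```

```text
(no output)
```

View pics/s7.png

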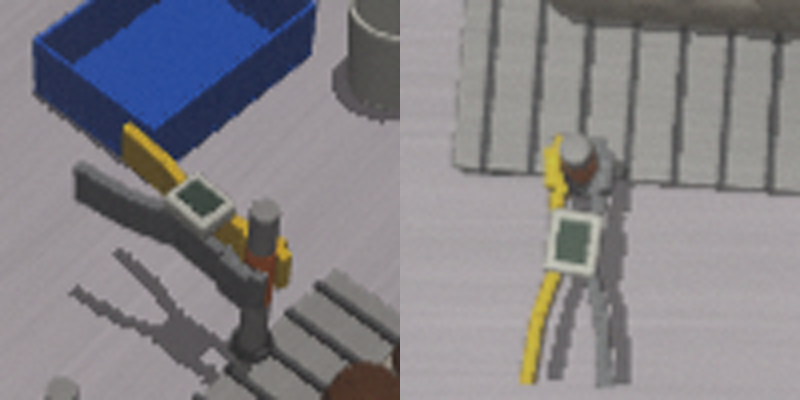

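The clamp hangs level on the orange-banded post at band height, and the gripper is clear. I'm handing the job in.

```bash
python3 -c "
from station import ctrl
print(ctrl.hand_in())"
```

```text
the job is handed in; nothing more can be done
None
```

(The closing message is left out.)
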